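# Load the vial carrier, then start its hand screw and hold it

## Robot

A 6-joint arm with a two-finger parallel gripper is mounted at the origin on a cart in front of the work surface, level with it; the furniture and walls round the work are solid. World frame = base frame: x ahead of the robot, y to its left, z up, the work surface at z = 0. Lengths are in m, angles in rad, forces in N, time in s.
With the tool pointing down it reaches from about 0.375 to 0.9 m from the base axis. Payload 3.1 kg.
Tool frame: the origin (TCP) lies between the finger pads, 19 mm behind the fingertips; this is the grasp point; z points along the fingers, y is the line along which they close (so a half turn about z gives the same grasp; the last joint's range is limited). The gripper opens to 87 mm and grips with 3 to 60 N. Pads are 19 mm wide; open, the fingers measure 117 mm over their backs; the gripper's body (75 mm by 190 mm) begins 51 mm behind the grasp point.
Start: joints at [1.02, 0.527, 1.433, -0, 1.181, -0.178], TCP at [0.227, 0.582, 0.241] pointing down, gripper open.
Joint ranges: [-3.08, 3.08], [-0.75, 2.2], [0.22, 2.44], [-1.43, 4.57], [0, 2.65], [-2.85, 2.85]. Speed limits (rad/s): [2.79, 2.79, 3.14, 3.14, 3.14, 3.14].

## Interface

Orientations are given as a unit quaternion [x, y, z, w].
In Python, from rig import status, imaging, order gives the robot as it stands.
- The arm moves only by the tool arm_command, never from a script. Its argument "deltas" is one flat list of numbers, 5 for each row, row after row: the opening, from -1 (shut) to 1 (fully open), so that 0 is half open, then the shift along the tool's x, y, z in m, then the turn about the tool's z in rad. In form: [gripper, tx, ty, tz, roll, gripper, tx, ty, tz, roll, ...]. A call has 1 to 12 rows; each row shifts and turns the commanded pose from where the row before left it, along the tool's axes as they then stand; what a row does not reach is not made up. A row lasts 1/8 s, in which the tool goes at most 62.5 mm and 10.7 degrees, less where a joint would pass 70% of its speed; a pose out of reach is approached as far as the arm can. A call with a gripper value outside its range is refused whole. The fingers move at their own pace and stop on an object; "newtons" is the grip in N (left out, the last holds). Time passes only in rows, so rows that do not move let the fingers close. It gives the time, the measured TCP pose, the force, the opening and the grip force at its end, in the units of the state.
- status.get_obs(): the state, without advancing time (a new reading comes with each control period).
- imaging.camera(name): name is "scene" or "side" or "wrist"; returns (picture, depth): 400x640x3 uint8, red, green, blue; 400x640 float32, m along the optical axis (not along the pixel's ray), 0 where there is no reading.
- imaging.camera_params(name): a dict with "intrinsics" (3x3 intrinsics, pixels), "camera_from_world" (4x4, takes a point from world to camera coordinates). Camera axes: x right, y up, looking along -z (the intrinsics and any distortion apply to the point x, -y, -z); pixel columns grow to the right and rows downward; lengths in m; the calibration is good to about 2 mm. A picture is of the moment at which its call begins: read the wrist's pose just before it. camera_params takes no time and is no camera call; for the wrist camera it gives the pose at the moment of the call.
- order.hand_in(): hands the job in; it is judged then, once.
The state is a dict: "time": time; "q": joint angles; "joint_velocities": joint speeds; "joint_torque": joint torques, N m; "position": TCP position; "tool_rot": TCP orientation; "ft_force": force on the tool from outside, world axes, zero at the start; "moment": the same for the moment, N m; "grip_width": finger opening in m; "grip_force": force on a finger pad.
Only numpy, scipy, OpenCV 4.12 (cv2) and the standard library are available. Lean on these libraries where they do the work, as an engineer would, in place of code of your own. Each camera call takes 0.05 s, during which the arm holds its last target. There are 200 camera calls.

## Task

Stand the two loose vials upright in the two empty wells of the vial carrier, one in each, without tipping any vial over. Then start the carrier's hand screw: turn it backward (anticlockwise from above) only until it drops into the start of its thread, then forward (clockwise) one full turn from there, and finish with the knob still gripped between the fingers - the program ends holding it. Leave the vial in the middle well and the other things on the worktop where they are.

Things in the scene. Friction and masses are not known exactly. Their poses are not given: they have to be found in the camera images.
- carrier: Vial carrier, fixed: flat grey plate 170 x 240 mm (x, y), top 21 mm above the worktop; three round wells 40 mm wide, 13 mm deep in a row along its far edge; at its near edge a steel threaded boss (31 mm diameter, top 45 mm above the worktop) with the black hand screw. Origin: centre of its underside; z up, x from boss to wells. Boss axis at x -45, y 0 mm; wells at x 45, y 75, 0, -75.
- well_left (a point): Centre of the floor of the empty well at the carrier's +y end (carrier x = 45, y = 75 mm), 8 mm above the worktop, 13 mm below the plate's top.
- well_right (a point): Centre of the floor of the empty well at the carrier's -y end (carrier x = 45, y = -75 mm), 8 mm above the worktop.
- vial_a: One of two identical white capped pharmacy vials standing loose on the worktop, one left and one right of the carrier: 60 mm tall, body 32 mm diameter up to 40 mm height, above that the cap, 37 mm diameter. About 30 g. Origin: centre of its underside, z up. Either vial may go in either empty well.
- vial_b: The other loose vial, the same in every way.
- vial_mid: A third such vial, already standing in the middle well (carrier x = 45, y = 0, its foot 8 mm above the worktop). Stays there.
- clamp_screw: Hand screw, 0.18 kg, captive in the boss: it can only turn about the vertical boss axis and rise or sink. Black round knob, 36 mm diameter, 26 mm high, underside 18 mm above the boss top at screw_sink 0; a raised steel rib on top runs from the axis along the screw's own +x. Origin: on the axis at the boss top (screw_sink 0). It starts unengaged on top of the thread and sinks by its own weight.
- knob (a point): Centre of the screw's knob, on the axis, the height to grip: 76 mm above the worktop at screw_sink 0, 12 mm lower when one turn in. Round, so it can be gripped at any yaw. Fingers may reach 25 mm below this point; around it only the middle vial stands, 90 mm away.
- screw_turn (a joint): Rotation of the hand screw, rad, positive = forward = clockwise from above; 0: its thread end stands at the lip of the boss's thread. Starts at 0.5 to 1.3. Turned backward past about -0.1 it falls off the lip into the thread start (once the grip lets it sink); one full turn forward from there is about 2 pi. Friction about 0.02 N m; stays where left; does not wrap.
- screw_sink (a joint): How far the screw has sunk, m, positive down: 0 on the lip of the thread, about 0.001 at the start, 0.006 after the drop, then 6 mm more per forward turn (right-hand thread, 6 mm pitch, 1 mm play), so about 0.012 after one turn. A firm grip holds the screw up against dropping; when turning forward let the grip go down with it.
- pen: Blue pen, 148 mm long, 10 mm thick, lying loose near the front edge of the worktop on the left; bystander.
- notes: Block of sticky notes, 74 x 74 x 16 mm, to the right of the carrier; bystander.
- stock_bottle: White stock bottle, 53 mm wide, 85 mm tall, at the back left; bystander.
- carton: Medicine carton, 50 x 50 x 76 mm, behind the carrier; bystander.

How it is judged:
On the way, in this order (a step that is already met when the one before it is completed fails the run):
1. both loose vials stand in the two outer wells, one in each, released ((((horizontal distance between vial_a and well_left below 0.008 m and z of vial_a in the frame of well_left below 0.004 m and angle between vial_a's own z axis and vertical below 0.12 rad) and (horizontal distance between vial_b and well_right below 0.008 m and z of vial_b in the frame of well_right below 0.004 m and angle between vial_b's own z axis and vertical below 0.12 rad)) or ((horizontal distance between vial_b and well_left below 0.008 m and z of vial_b in the frame of well_left below 0.004 m and angle between vial_b's own z axis and vertical below 0.12 rad) and (horizontal distance between vial_a and well_right below 0.008 m and z of vial_a in the frame of well_right below 0.004 m and angle between vial_a's own z axis and vertical below 0.12 rad))) and linear speed of each of vial_a, vial_b below 0.03 m/s and contact force between the fingers and vial_a below 0.05 N and contact force between the fingers and vial_b below 0.05 N), for 0.2 s.
2. the hand screw has been turned back past the lip and has dropped into the start of the thread (value of joint screw_turn below 0.05 rad and value of joint screw_sink above 0.0045 m), for 0.1 s.
At the end, for the whole second after the job is handed in: Both vials upright, released, one in each outer well (within 8 mm of centre, foot within 4 mm of the floor). Screw about one turn past the thread start: screw_turn 5.48 to 6.98 rad, screw_sink over 9.8 mm, not turning; fingers hold the knob (over 2 N, TCP within 30 mm of its centre) (all of step 1 and value of joint screw_turn between 5.48 and 6.98 rad and value of joint screw_sink above 0.0098 m and velocity of joint screw_turn between -0.15 and 0.15 rad/s and contact force between the fingers and clamp_screw above 2 N and distance between the grasp point and knob below 0.03 m); the arm keeps its last pose, push and grip.
It fails at once if a vial is tipped over (angle between any of vial_a, vial_b, vial_mid's own z axis and vertical above 0.7 rad).
It fails at once if the vial in the middle well is taken out or lifted (distance of vial_mid from where it was at the start of the episode above 0.02 m).
It fails at once if a bystander is pushed more than 30 mm (distance of any of pen, notes, stock_bottle, carton from where it was at the start of the episode above 0.03 m).
It also fails if it takes over 72 s, if anything falls off the work surface, if the arm or the gripper's body presses on something with over 40 N, if the wrist force passes 120 N, or if a joint passes its speed limit or range.

## Working session

There is one attempt and no reset: what is moved stays moved. The work goes in short steps, Python scripts to look and compute and a tool call to move; the robot and the scene stay as the last step left them, time stands still between calls to the robot, and variables do not carry over. Pictures are saved under pics/ and viewed, at most 10 in all, crops included, and the job is handed in when it is done.

Besides the shell and the picture viewer there is one more tool, called as name(argument=value, ...), one argument or row to a line, values as JSON. arm_command: Moves the arm, as the interface text tells. Its arguments: {"type":"object","properties":{"deltas":{"type":"array"},"newtons":{"type":"number"}},"required":["deltas"]}

```bash
mkdir -p pics
python3 - <<'E'
from rig import status, imaging
import cv2, numpy as np
o=status.get_obs()
print({k:np.round(v,3) for k,v in o.items()})
for n in("scene","side"):
    im,d=imaging.camera(n);p=imaging.camera_params(n)
    np.savez(f"{n}.npz",im=im,d=d,K=p["intrinsics"],T=p["camera_from_world"])
    print(n,p)
    cv2.imwrite(f"pics/{n}0.png",im[:,:,::-1])
E
```

```text
{'time': np.float64(0.0), 'q': array([ 1.021,  0.528,  1.434, -0.   ,  1.181, -0.178]), 'joint_velocities': array([ 0.002, -0.003, -0.001, -0.001, -0.   , -0.   ]), 'joint_torque': array([  0.   , -44.003, -17.66 ,   0.063,   0.058,  -0.   ]), 'position': array([0.227, 0.582, 0.24 ]), 'tool_rot': array([ 0.185,  0.983, -0.001, -0.   ]), 'ft_force': array([ 1.573, -1.27 ,  0.079]), 'moment': array([-0.016,  0.001, -0.015]), 'grip_force': np.float64(0.0), 'grip_width': np.float64(0.087)}
scene {'intrinsics': array([[423.14879141,   0.        , 324.65910107],
       [  0.        , 423.14879141, 201.5624103 ],
       [  0.        ,   0.        ,   1.        ]]), 'camera_from_world': array([[-0.8193648 , -0.57316273, -0.01121641,  0.33154288],
       [ 0.38915865, -0.57047559,  0.72326561, -0.39149767],
       [-0.42094758,  0.58825342,  0.69047885, -1.1872371 ],
       [ 0.        ,  0.        ,  0.        ,  1.        ]])}
side {'intrinsics': array([[374.58212558,   0.        , 321.76035572],
       [  0.        , 374.58212558, 203.99537283],
       [  0.        ,   0.        ,   1.        ]]), 'camera_from_world': array([[ 9.99622148e-01,  2.55786050e-02, -1.00645761e-02,
        -5.14249375e-01],
       [-1.31104484e-03,  4.10101853e-01,  9.12038788e-01,
         2.45931800e-02],
       [ 2.74561812e-02, -9.11680978e-01,  4.09980430e-01,
        -1.34351093e+00],
       [ 0.00000000e+00,  0.00000000e+00,  0.00000000e+00,
         1.00000000e+00]])}
```

View pics/scene0.png

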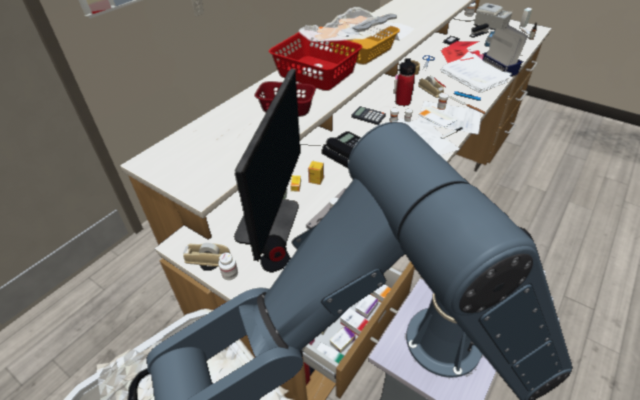

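View pics/side0.png

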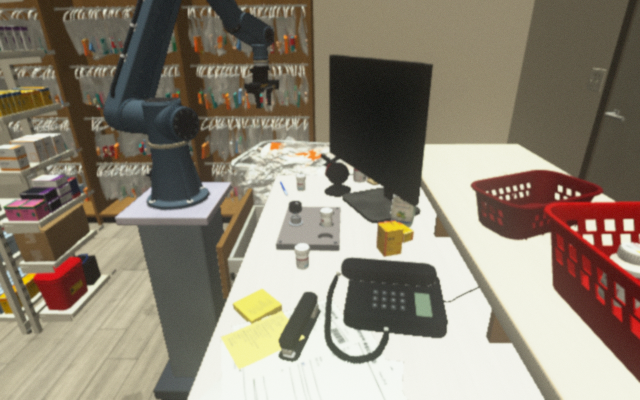

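The side view shows the carrier plate around (308,228), with the knob at (295,206), the middle vial at (327,215), a near vial at (303,255), a far vial at (301,182) and the pen at (283,187). In the scene view the arm hides the carrier. Next I'll convert these pixels to rough positions.

```bash
cat > h.py <<'E'
import numpy as np
def ray(K,T,u,v):
    T=np.array(T);R=T[:3,:3];c=-R.T@T[:3,3]
    d=np.linalg.solve(np.array(K),[u,v,1.]);return c,R.T@np.array([d[0],-d[1],-d[2]])
def onz(K,T,u,v,z):
    c,d=ray(K,T,u,v);return c+d*(z-c[2])/d[2]
def dep(K,T,D,u,v):
    c,d=ray(K,T,u,v);return c+d*D[int(v),int(u)]
E
python3 - <<'E'
from h import *
s=np.load("side.npz");K,T,D=s["K"],s["T"],s["d"]
for n,u,v,z in[("knob",295,204,.089),("mid",327,211,.068),("vialR",303,248,.06),("vialL",301,178,.06),("platTL",288,208,.021),("platBL",278,248,.021),("platBR",339,249,.021),("platTR",341,208,.021),("pen",283,187,.01),("monbase",375,205,.01),("monitor",355,150,0),("monitorbot",345,178,0),("carton",392,235,.05),("phonebase",337,190,.0)]:
    print(n,onz(K,T,u,v,z).round(3),dep(K,T,D,u,v).round(3))
E
```

```text
knob [ 0.446 -0.257  0.089] [ 0.446 -0.257  0.089]
mid [ 0.537 -0.258  0.068] [ 0.537 -0.255  0.067]
vialR [ 0.482 -0.449  0.06 ] [ 0.481 -0.447  0.059]
vialL [0.44  0.034 0.06 ] [0.438 0.054 0.053]
platTL [ 0.41  -0.137  0.021] [ 0.41  -0.14   0.022]
platBL [ 0.411 -0.384  0.021] [ 0.407 -0.359  0.006]
platBR [ 0.569 -0.388  0.021] [ 0.57  -0.356  0.002]
platTR [ 0.58  -0.136  0.021] [ 0.581 -0.096  0.002]
pen [0.368 0.073 0.01 ] [0.369 0.071 0.011]
monbase [ 0.693 -0.088  0.01 ] [ 0.692 -0.101  0.016]
monitor [0.665 0.6   0.   ] [ 0.624 -0.055  0.188]
monitorbot [0.603 0.197 0.   ] [0.597 0.026 0.063]
carton [ 0.706 -0.365  0.05 ] [ 0.703 -0.382  0.06 ]
phonebase [0.569 0.069 0.   ] [0.569 0.027 0.017]
```

Run:
```python
from h import *
s=np.load("side.npz");K,T,D=s["K"],s["T"],s["d"]
v,u=np.mgrid[0:400,0:640];R=T[:3,:3];c=-R.T@T[:3,3]
d=np.linalg.inv(K)@np.stack([u.ravel(),v.ravel(),np.ones(u.size)]);d[1:]*=-1
P=(R.T@(d*D.ravel())).T+c;P=P[D.ravel()>0]
for x0 in np.arange(.35,.85,.05):
  r=[]
  for y0 in np.arange(-.6,.4,.1):
    m=(P[:,0]>=x0)&(P[:,0]<x0+.05)&(P[:,1]>=y0)&(P[:,1]<y0+.1)
    r.append("%.2f"%P[m,2].max() if m.sum()>2 else " -- ")
  print("%.2f"%x0,*r)
m=(P[:,2]>.12)&(P[:,0]>.5)&(P[:,0]<.95)&(abs(P[:,1])<.4)
Q=P[m];
for a in np.arange(.55,.95,.04):
  k=(Q[:,0]>=a)&(Q[:,0]<a+.04)
  if k.sum()>3: print(a.round(2),np.percentile(Q[k],[2,98],axis=0).round(3).tolist())
```

```text
0.35 0.02 0.00 0.00 0.00 0.00 0.00 0.01 0.02 0.00 0.02
0.40 0.02 0.00 0.02 0.09 0.02 0.00 0.06 0.00 0.00 0.01
0.45 0.01 0.06 0.02 0.09 0.02 0.00 0.06 0.00 0.00 -0.00
0.50 0.03 0.00 0.02 0.07 0.02 0.00 0.11 0.47 0.00 -0.01
0.55 0.07 0.07 0.03 0.06 0.02 0.44 0.47 0.47  --   -- 
0.60 0.07  --  0.00 0.00 0.46 0.47 0.47 0.06 0.00 -0.01
0.65 0.07 0.00 0.08 0.47 0.47 0.47 0.02 0.05  --   -- 
0.70 0.07 0.00 0.47 0.47 0.47 0.05 0.02 0.02  --   -- 
0.75 0.16 0.16 0.47 0.16 0.00 0.05  --   --   --   -- 
0.80 0.25 0.25 0.16 0.16 0.16 0.16  --   --   --   -- 
0.55 [[0.55, 0.026, 0.135], [0.589, 0.116, 0.463]]
0.59 [[0.591, -0.065, 0.134], [0.629, 0.024, 0.463]]
0.63 [[0.631, -0.153, 0.134], [0.669, -0.067, 0.463]]
0.67 [[0.671, -0.243, 0.135], [0.709, -0.155, 0.463]]
0.71 [[0.711, -0.33, 0.134], [0.749, -0.245, 0.463]]
0.75 [[0.75, -0.343, 0.133], [0.772, -0.33, 0.462]]
0.79 [[0.799, -0.398, 0.133], [0.829, -0.155, 0.162]]
0.83 [[0.831, -0.396, 0.16], [0.869, -0.008, 0.163]]
0.87 [[0.871, -0.391, 0.16], [0.909, 0.087, 0.163]]
0.91 [[0.911, -0.275, 0.16], [0.949, 0.109, 0.163]]
```

```bash
cat >> h.py <<'E'
from scipy.spatial.transform import Rotation as Rn
def deltas(o,target,yaw=None):
    """tool-axis shift and roll to target; yaw=world angle of tool y"""
    R=Rn.from_quat(o["tool_rot"]).as_matrix();d=R.T@(np.array(target)-o["position"])
    y=np.arctan2(R[1,1],R[0,1]);r=None if yaw is None else (np.deg2rad(np.rad2deg(y-yaw)+90)%np.pi)-np.pi/2
    return d.round(4),np.rad2deg(y).round(1),None if r is None else round(r,3)
E
python3 - <<'E'
from h import *
from rig import status, imaging
o=status.get_obs();p=imaging.camera_params("wrist")
R=Rn.from_quat(o["tool_rot"]).as_matrix();c,d=ray(p["intrinsics"],p["camera_from_world"],320,200)
print(p["intrinsics"].round(0).tolist(),R.T@(c-o["position"]),R.T@d)
print(deltas(o,[.41,.06,.24],np.deg2rad(114)))
E
```

```text
[[322.0, 0.0, 318.0], [0.0, 322.0, 203.0], [0.0, 0.0, 1.0]] [ 0.07198123 -0.00033414 -0.143329  ] [-0.25798056  0.00517857  0.96619065]
(array([-0.3603, -0.4195,  0.001 ]), np.float64(68.7), np.float64(-0.791))
```

arm_command(
  deltas=[1, -0.036, -0.042, 0, 0, 1, -0.036, -0.042, 0, 0, 1, -0.036, -0.042, 0, 0, 1, -0.036, -0.042, 0, 0, 1, -0.036, -0.042, 0, 0, 1, -0.036, -0.042, 0, 0, 1, -0.036, -0.042, 0, 0, 1, -0.036, -0.042, 0, 0, 1, -0.036, -0.042, 0, 0, 1, -0.036, -0.042, 0, 0, 1, 0, 0, 0, -0.16, 1, 0, 0, 0, -0.16],
  newtons=10,
)

```text
time: 1.6
position: [0.4098, 0.0591, 0.241]
tool_rot: [0.025, 1.0, 0.0, -0.0]
ft_force: [-0.3, 0.2, 0.4]
grip_width: 0.087
grip_force: 0.0
```

arm_command(
  deltas=[1, 0, 0, 0, -0.16, 1, 0, 0, 0, -0.16, 1, 0, 0, 0, -0.15, 1, 0, 0, 0, 0, 1, 0, 0, 0, 0],
)

```text
time: 2.22
position: [0.4097, 0.0602, 0.2412]
tool_rot: [-0.207, 0.978, 0.0, -0.0]
ft_force: [-0.2, 0.8, 0.4]
grip_width: 0.0871
grip_force: 0.0
```

```bash
cat >> h.py <<'E'
def shot(n,cam="wrist"):
    from rig import status, imaging;import cv2
    o=status.get_obs();p=imaging.camera_params(cam);im,d=imaging.camera(cam)
    np.savez(n+".npz",im=im,d=d,K=p["intrinsics"],T=p["camera_from_world"]);cv2.imwrite(f"pics/{n}.png",im[:,:,::-1]);return o
E
python3 - <<'E'
from h import *
o=shot("w1");print(o["position"],deltas(o,o["position"])[1],o["q"],o["time"])
E
```

```text
[0.40969746 0.06022994 0.2411607 ] 113.8 [-1.25408546e-01  2.43985330e-01  1.93270891e+00  8.14217530e-06
  9.65218366e-01 -2.11232079e+00] 2.225
```

View pics/w1.png

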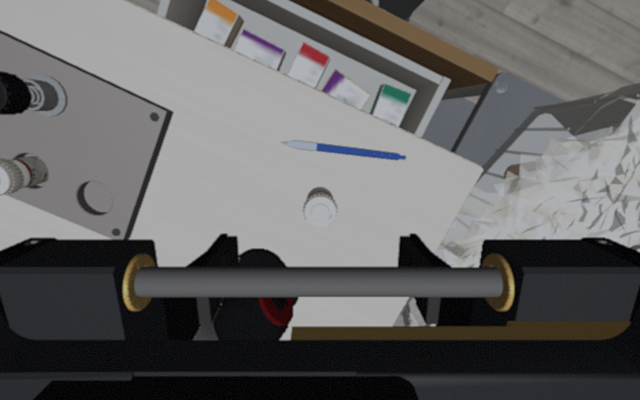

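The wrist view shows the left vial's cap at about (320,209), the pen at (345,150), the carrier's left end, with the empty left well at (97,197), and a black round object at about (245,300) on the monitor side.

```bash
cat >> h.py <<'E'
def cloud(n):
    s=np.load(n+".npz");K,T,D=s["K"],s["T"],s["d"]
    v,u=np.mgrid[0:400,0:640];R=T[:3,:3];c=-R.T@T[:3,3]
    d=np.linalg.inv(K)@np.stack([u.ravel(),v.ravel(),np.ones(u.size)]);d[1:]*=-1
    P=((R.T@(d*D.ravel())).T+c).reshape(400,640,3);P[D<=0]=np.nan;return P,s["im"],K,T
def disc(P,im,K,T,xy,z,rad=.03,zl=.005):
    """circle fit (enclosing) of the points at height z near xy, by rays onto that plane"""
    import cv2
    m=(abs(P[...,2]-z)<zl)&(np.hypot(P[...,0]-xy[0],P[...,1]-xy[1])<rad)
    vu=np.argwhere(m);Q=np.array([onz(K,T,u,v,z)[:2] for v,u in vu])
    (x,y),r=cv2.minEnclosingCircle((Q*1000).astype(np.float32));return round(x,1),round(y,1),round(r,1),(Q.mean(0)*1000).round(1),len(Q),np.nanmedian(P[...,2][m]).round(4)
E
python3 - <<'E'
from h import *
P,im,K,T=cloud("w1")
print("vial",disc(P,im,K,T,(.44,.045),.06))
print("table z",np.nanmedian(P[180:200,400:430,2]),"plate",np.nanmedian(P[120:130,100:130,2]))
# well left: bottom of well and image-bright rim
for v,u in((197,97),(190,97),(117,154),(233,116)): print(u,v,P[v,u].round(4))
m=(P[...,2]>.03)&(P[...,2]<.2)&(P[...,0]>.47)&(P[...,1]>-.06)&(P[...,1]<.15)
Q=P[m];print(len(Q),[np.percentile(Q[:,i],[2,50,98]).round(3) for i in range(3)] if len(Q) else 0)
s,_,_,_=cloud("side");m=(s[...,2]>.03)&(s[...,2]<.12)&(s[...,0]>.48)&(s[...,0]<.62)&(s[...,1]>-.06)&(s[...,1]<.15)
Q=s[m];print([np.percentile(Q[:,i],[0,5,50,98]).round(3) for i in range(3)])
E
```

```text
vial (434.1, 68.2, 16.3, array([434.6,  65.3]), 407, np.float64(0.0584))
table z -0.0002677646458145444 plate 0.020855387822573623
97 197 [ 0.5395 -0.1745  0.0083]
97 190 [ 0.5311 -0.1768  0.0078]
154 117 [ 0.4186 -0.1316  0.022 ]
116 233 [ 0.5665 -0.1353  0.0229]
3107 [array([0.533, 0.551, 0.581]), array([0.017, 0.05 , 0.088]), array([0.071, 0.102, 0.112])]
[array([0.525, 0.533, 0.568, 0.604]), array([0.006, 0.011, 0.024, 0.054]), array([0.03 , 0.047, 0.085, 0.113])]
```

Run:
```python
from h import *
from rig import status
P,im,K,T=cloud("w1")
r=disc(P,im,K,T,(.435,.067),.06,.028);print("vial",r, disc(P,im,K,T,(.435,.067),.059,.028,.003))
print(deltas(status.get_obs(),[r[0]/1e3,r[1]/1e3,.05]))
# left well by rim: points below plate top, near floor
print(disc(P,im,K,T,(.538,-.177),.008,.03))
```

```text
vial (433.0, 72.0, 17.3, array([433.1,  72.1]), 793, np.float64(0.0583)) (433.4, 72.4, 17.1, array([433.6,  72.4]), 760, np.float64(0.0584))
(array([-0.0261,  0.0013,  0.1912]), np.float64(113.9), None)
(540.1, -175.3, 20.5, array([ 539.6, -175. ]), 768, np.float64(0.008))
```

arm_command(
  deltas=[1, -0.026, 0.001, 0.02, 0, 1, 0, 0, 0.045, 0, 1, 0, 0, 0.045, 0, 1, 0, 0, 0.045, 0, 1, 0, 0, 0.036, 0, 1, 0, 0, 0, 0, -0.4, 0, 0, 0, 0, -0.4, 0, 0, 0, 0, -0.4, 0, 0, 0, 0, -0.4, 0, 0, 0, 0, -0.4, 0, 0, 0, 0],
  newtons=10,
)

```text
time: 3.65
position: [0.4334, 0.0717, 0.0506]
tool_rot: [-0.208, 0.978, -0.0, 0.0]
ft_force: [-0.5, 0.4, -0.2]
grip_width: 0.045
grip_force: 0.0
```

arm_command(
  deltas=[-0.6, 0, 0, 0, 0, -0.6, 0, 0, 0, 0, -0.6, 0, 0, -0.02, 0, -0.6, 0, 0, -0.03, 0, -0.6, 0, 0, -0.02, 0, -0.6, 0, -0.03, 0, 0, -0.6, 0, -0.05, 0, 0, -0.6, 0, -0.05, 0, 0, -0.6, 0, -0.05, 0, 0, -0.6, 0, -0.05, 0, 0, -0.6, 0.002, -0.035, 0, 0, -0.6, 0, 0, 0, 0],
)

```text
time: 5.15
position: [0.5402, -0.1742, 0.12]
tool_rot: [-0.206, 0.979, -0.001, 0.001]
ft_force: [-0.3, 0.5, -0.4]
grip_width: 0.0346
grip_force: 10.0
```

Run:
```python
from h import *
o=shot("w2");print(o["position"],o["q"].round(2))
P,im,K,T=cloud("w2")
print("well",disc(P,im,K,T,(.540,-.175),.008,.03))
print("wellR",disc(P,im,K,T,(.540,-.327),.008,.03))
print("mid",disc(P,im,K,T,(.54,-.255),.068,.03))
print("knob",disc(P,im,K,T,(.447,-.256),.089,.03))
print("vialR",disc(P,im,K,T,(.482,-.447),.06,.03))
```

```text
[ 0.54017583 -0.17417796  0.1200339 ] [-0.51  0.62  1.68 -0.    0.84 -2.49]
well (537.4, -169.6, 20.8, array([ 533.8, -170.3]), 1461, np.float64(0.0078))
wellR (532.8, -323.3, 20.7, array([ 532.8, -324. ]), 2147, np.float64(0.008))
mid (532.1, -244.3, 17.3, array([ 532. , -244.5]), 2380, np.float64(0.0664))
knob (445.1, -241.9, 18.2, array([ 446.7, -241.5]), 3741, np.float64(0.0876))Traceback (most recent call last):
  File "<stdin>", line 8, in <module>
  File "h.py", line 29, in disc
    (x,y),r=cv2.minEnclosingCircle((Q*1000).astype(np.float32));return round(x,1),round(y,1),round(r,1),(Q.mean(0)*1000).round(1),len(Q),np.nanmedian(P[...,2][m]).round(4)
            ~~~~~~~~~~~~~~~~~~~~~~^^^^^^^^^^^^^^^^^^^^^^^^^^^^^
cv2.error: OpenCV(4.12.0) /io/opencv/modules/imgproc/src/shapedescr.cpp:201: error: (-215:Assertion failed) count >= 0 && (depth == CV_32F || depth == CV_32S) in function 'minEnclosingCircle'
```

View pics/w2.png

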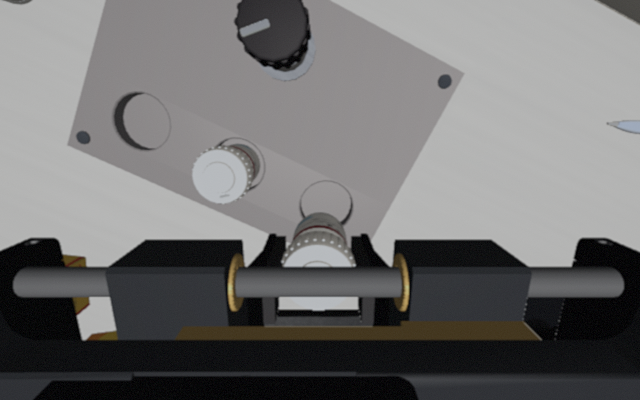

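The wrist view shows the right well at (143,120), the middle vial at (222,174), the knob at (273,28) with its rib pointing left, and the held vial upright between the fingers in front of the left well at (326,205). Rim occlusion biased the floor fits, so I'll refit the wells at plate-top height.

```bash
cat >> h.py <<'E'
def hole(P,K,T,xy,rad=.027):
    import cv2
    m=(P[...,2]<.0185);vu=np.argwhere(m);d=np.linalg.inv(K)@np.c_[vu[:,1],vu[:,0],np.ones(len(vu))].T;d[1:]*=-1
    R=T[:3,:3];c=-R.T@T[:3,3];w=(R.T@d);Q=(c[:,None]+w*(.021-c[2])/w[2])[:2].T
    Q=Q[np.hypot(*(Q-xy).T)<rad];(x,y),r=cv2.minEnclosingCircle((Q*1000).astype(np.float32))
    return round(x,1),round(y,1),round(r,1),(Q.mean(0)*1000).round(1),len(Q)
E
python3 - <<'E'
from h import *
P,im,K,T=cloud("w1");print("w1 L",hole(P,K,T,(.537,-.170)))
P,im,K,T=cloud("w2");print("w2 L",hole(P,K,T,(.537,-.170)),"R",hole(P,K,T,(.533,-.322)))
# rib: bright low-saturation on knob top
m=(P[...,2]>.083)&(im.min(-1)>110)&(np.hypot(P[...,0]-.445,P[...,1]+.242)<.02);Q=P[m];print("rib",len(Q),Q.mean(0).round(4),np.ptp(Q,0).round(3))
m=(P[...,2]>.083)&(np.hypot(P[...,0]-.445,P[...,1]+.242)<.03);print("top",np.percentile(P[m][:,2],[5,50,95]))
P,im,K,T=cloud("side");print("side knob",disc(P,im,K,T,(.446,-.245),.089,.03),"mid",disc(P,im,K,T,(.533,-.245),.068,.03),"vR",disc(P,im,K,T,(.481,-.445),.06,.03))
E
```

```text
w1 L (532.5, -169.4, 22.4, array([ 534.3, -169.4]), 897)
w2 L (535.2, -170.8, 20.4, array([ 531. , -171.7]), 1509) R (530.9, -319.6, 20.4, array([ 530.5, -319.5]), 2422)
rib 258 [ 0.4491 -0.2482  0.0898] [0.026 0.03  0.006]
top [0.08571194 0.08759642 0.08951321]
side knob (443.6, -248.5, 22.1, array([ 444.1, -248. ]), 69, np.float64(0.0884)) mid (533.5, -250.9, 21.0, array([ 532.5, -250.4]), 63, np.float64(0.0676)) vR (477.3, -441.5, 19.0, array([ 477.3, -441.4]), 95, np.float64(0.0593))
```

arm_command(
  deltas=[-0.6, 0.003, 0.0057, 0.01, 0, -0.6, 0, 0, 0.02, 0, -0.6, 0, 0, 0.015, 0, -0.6, 0, 0, 0.01, 0, -0.6, 0, 0, 0.0055, 0, -0.6, 0, 0, 0, 0, -0.6, 0, 0, 0, 0],
)

```text
time: 6.08
position: [0.5339, -0.1672, 0.0599]
tool_rot: [-0.208, 0.978, 0.0, -0.0]
ft_force: [-1.0, 0.6, -1.3]
grip_width: 0.0345
grip_force: 10.0
```

arm_command(
  deltas=[-0.6, 0, -0.003, 0, 0, -0.6, 0, 0, 0.001, 0, 0.25, 0, 0, 0, 0, 0.25, 0, 0, 0, 0, 0.25, 0, 0, 0, 0, 0.25, 0, 0, 0, 0, 0.25, 0, 0, -0.02, 0, 0.25, 0, 0, -0.04, 0, 0.25, 0, 0, -0.05, 0, 0.25, 0, 0, -0.05, 0],
)

```text
time: 7.32
position: [0.5348, -0.1699, 0.2201]
tool_rot: [-0.208, 0.978, 0.0, -0.0]
ft_force: [0.5, -1.2, 0.3]
grip_width: 0.0541
grip_force: 0.0
```

Run:
```python
from h import *
o=status=shot("w3");print(o["position"])
P,im,K,T=cloud("w3")
for n,a,z in(("L",(.535,-.17),.068),("mid",(.532,-.245),.068),("knob",(.445,-.242),.089),("vR",(.477,-.441),.06)):
    try: print(n,disc(P,im,K,T,a,z,.028))
    except Exception: print(n,"-")
print("R",hole(P,K,T,(.531,-.3195)))
print(deltas(o,[.477,-.441,.18],np.pi/2))
```

```text
[ 0.53481772 -0.16988782  0.22005137]
L (535.0, -169.4, 17.3, array([ 534.9, -169.4]), 1007, np.float64(0.0664))
mid (532.4, -244.5, 17.2, array([ 532.3, -244.6]), 1094, np.float64(0.0664))
knob (443.9, -241.9, 18.6, array([ 443.7, -241.9]), 1762, np.float64(0.0876))
vR (476.0, -434.1, 18.2, array([ 481.4, -432.3]), 960, np.float64(0.0586))
R (530.3, -321.6, 21.9, array([ 530.5, -319.7]), 1229)
(array([ 0.1629, -0.2243,  0.04  ]), np.float64(114.0), np.float64(0.418))
```

View pics/w3.png

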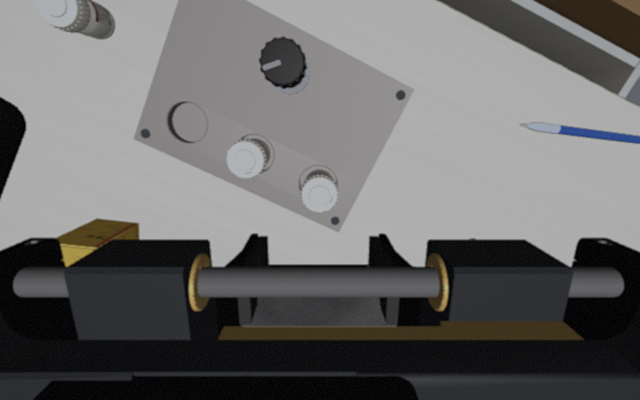

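The view shows the left vial seated in its well at (320,191), its top at the same height as the middle vial's at (247,158). The right well is empty at (188,122), the knob is at (283,62) with its rib pointing left, and the right vial is at (75,15).

arm_command(
  deltas=[0.6, 0.033, -0.045, 0, 0, 0.6, 0.033, -0.045, 0, 0, 1, 0.033, -0.045, 0, 0, 1, 0.032, -0.045, 0, 0, 1, 0.032, -0.044, 0, 0, 1, 0, 0, 0, 0.14, 1, 0, 0, 0, 0.14, 1, 0, 0, 0, 0.138, 1, 0, 0, 0, 0, 1, 0, 0, 0, 0],
)

```text
time: 8.62
position: [0.4857, -0.4336, 0.2183]
tool_rot: [0.009, 1.0, -0.006, -0.007]
ft_force: [-0.4, -1.0, 0.6]
grip_width: 0.0872
grip_force: 0.0
```

Run:
```python
from h import *
o=shot("w4");print(o["position"],o["q"].round(2))
P,im,K,T=cloud("w4")
for n,a,z in(("L",(.535,-.17),.068),("mid",(.532,-.245),.068),("knob",(.445,-.242),.089),("vR",(.477,-.438),.06)):
    try: print(n,disc(P,im,K,T,a,z,.028))
    except Exception: print(n,"-")
print("R",hole(P,K,T,(.531,-.3195)))
r=disc(P,im,K,T,(.477,-.438),.06,.028)
print(deltas(o,[r[0]/1e3,r[1]/1e3,.05],np.pi/2))
```

```text
[ 0.48569112 -0.43361479  0.21826342] [-0.89  0.59  1.38 -0.02  1.17 -2.44]
L (530.5, -172.7, 17.4, array([ 525.1, -172.8]), 346, np.float64(0.0658))
mid (529.0, -248.1, 17.5, array([ 524.1, -248. ]), 443, np.float64(0.066))
knob (443.8, -245.7, 19.2, array([ 443.3, -245.1]), 1534, np.float64(0.0874))
vR (475.8, -437.6, 17.3, array([ 475.7, -437.6]), 996, np.float64(0.0584))
R (530.9, -320.0, 20.6, array([ 529.5, -320.1]), 916)
(array([ 0.0076, -0.0023,  0.1684]), np.float64(89.0), np.float64(-0.018))
```

arm_command(
  deltas=[1, 0, 0, 0, 0, 1, 0, 0, 0, 0],
)

```text
time: 8.93
position: [0.4858, -0.4338, 0.2185]
tool_rot: [0.01, 1.0, -0.006, -0.007]
ft_force: [0.3, -0.1, 0.1]
grip_width: 0.0871
grip_force: 0.0
```

Run:
```python
from h import *
o=shot("w5");print(o["position"],o["q"].round(3),o["joint_velocities"].round(3),o["tool_rot"].round(4),o["moment"])
P,im,K,T=cloud("w5")
r=disc(P,im,K,T,(.477,-.438),.06,.028);print(r,"R",hole(P,K,T,(.531,-.3195)))
print(deltas(o,[r[0]/1e3,r[1]/1e3,.05],np.pi/2))
```

```text
[ 0.48576264 -0.43375463  0.21848445] [-0.892  0.589  1.384 -0.019  1.169 -2.436] [-0.001  0.001 -0.002 -0.    -0.     0.002] [ 0.0097  0.9999 -0.0057 -0.0066] [0.02132175 0.01680241 0.00599292]
(475.9, -437.6, 17.2, array([ 475.8, -437.5]), 990, np.float64(0.0584)) R (530.8, -320.7, 20.2, array([ 529.6, -320.2]), 923)
(array([ 0.0076, -0.0021,  0.1686]), np.float64(88.9), np.float64(-0.019))
```

View pics/w5.png

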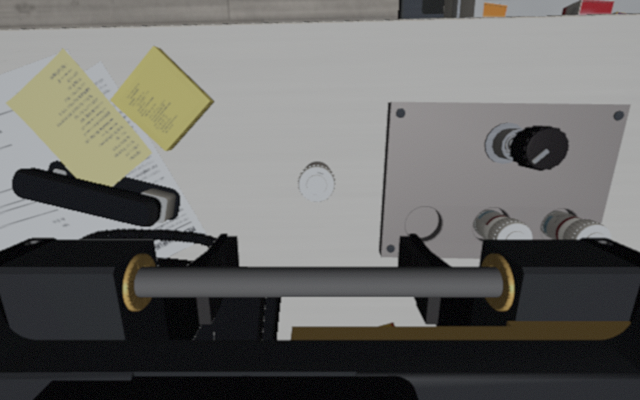

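The view shows the right vial standing alone at (317,182), the notes at (163,98), and the carrier on the right with its empty well at (422,222). Nothing stands in the way of the fingers there.

arm_command(
  deltas=[1, 0.0076, -0.002, 0.02, -0.019, 1, 0, 0, 0.045, 0, 1, 0, 0, 0.045, 0, 1, 0, 0, 0.036, 0, 1, 0, 0, 0.022, 0, -0.6, 0, 0, 0, 0, -0.6, 0, 0, 0, 0, -0.6, 0, 0, 0, 0, -0.6, 0, 0, 0, 0, -0.6, 0, 0, 0, 0, -0.6, 0, 0, 0, 0, -0.6, 0, 0, 0, 0],
  newtons=10,
)

```text
time: 10.48
position: [0.4759, -0.4375, 0.0508]
tool_rot: [0.0, 1.0, -0.006, -0.007]
ft_force: [0.1, 0.2, 1.6]
grip_width: 0.0343
grip_force: 10.0
```

Run:
```python
from h import *
from rig import status
o=status.get_obs();print(o["position"],o["grip_force"],o["grip_width"],o["tool_rot"].round(4));print(deltas(o,[.531,-.320,.12]),deltas(o,[.531,-.320,.06]))
```

```text
[ 0.47593878 -0.43748145  0.05079492] 10.001856270346252 0.03432306691658476 [ 4.0e-04  1.0e+00 -5.6e-03 -6.6e-03]
(array([-0.054 ,  0.1167, -0.0712]), np.float64(90.0), None) (array([-0.0548,  0.1174, -0.0113]), np.float64(90.0), None)
```

arm_command(
  deltas=[-0.6, 0, 0, -0.03, 0, -0.6, 0, 0, -0.041, 0, -0.6, -0.018, 0.039, 0, 0, -0.6, -0.018, 0.039, 0, 0, -0.6, -0.018, 0.039, 0, 0, -0.6, 0, 0, 0, 0, -0.6, 0, 0, 0, 0],
)

```text
time: 11.35
position: [0.531, -0.3201, 0.1195]
tool_rot: [0.0, 1.0, -0.006, -0.007]
ft_force: [-0.9, -0.2, -0.5]
grip_width: 0.0344
grip_force: 10.0
```

Run:
```python
from h import *
from rig import status
o=status.get_obs();print(o["position"]);print(deltas(o,[.531,-.320,.0605]))
```

```text
[ 0.53102986 -0.32012936  0.11953656]
(array([-0.0007,  0.0008,  0.059 ]), np.float64(90.0), None)
```

arm_command(
  deltas=[-0.6, -0.0007, 0.0008, 0.02, 0, -0.6, 0, 0, 0.02, 0, -0.6, 0, 0, 0.012, 0, -0.6, 0, 0, 0.008, 0, -0.6, 0, 0, 0, 0, 0.25, 0, 0, 0, 0, 0.25, 0, 0, 0, 0, 0.25, 0, 0, 0, 0, 0.25, 0, 0, 0, 0],
)

```text
time: 12.48
position: [0.5309, -0.3196, 0.0598]
tool_rot: [0.0, 1.0, -0.006, -0.007]
ft_force: [-0.3, -0.9, -0.1]
grip_width: 0.0537
grip_force: 0.0
```

arm_command(
  deltas=[0.25, 0, 0, -0.02, 0, 0.25, 0, 0, -0.04, 0, 0.25, 0, 0, -0.05, 0, 0.25, 0, 0, -0.05, 0, 0.25, 0, 0, 0, 0],
)

```text
time: 13.1
position: [0.5353, -0.3196, 0.2246]
tool_rot: [0.0, 1.0, -0.009, -0.003]
ft_force: [0.3, -0.5, -0.3]
grip_width: 0.054
grip_force: 0.0
```

Run:
```python
from h import *
import cv2
o=shot("w6");print(o["position"],o["q"].round(2),o["time"])
P,im,K,T=cloud("w6")
for n,a,z in(("R",(.531,-.32),.068),("L",(.535,-.17),.068),("mid",(.532,-.245),.068),("knob",(.444,-.242),.089)): print(n,disc(P,im,K,T,a,z,.028))
m=(P[...,2]>.083)&(im.min(-1)>110)&(np.hypot(P[...,0]-.444,P[...,1]+.242)<.017)
vu=np.argwhere(m);Q=np.array([onz(K,T,u,v,.09)[:2]*1000 for v,u in vu]);w,V=np.linalg.eigh(np.cov(Q.T))
print("rib",len(Q),Q.mean(0),V[:,1],np.sqrt(w),np.rad2deg(np.arctan2(*(Q.mean(0)-[444,-242])[::-1])))
print(deltas(o,[.444,-.242,.20]))
u,v=vu[:,1].mean(),vu[:,0].mean();a,b=int(max(u-60,0)),int(max(v-60,0))
cv2.imwrite("pics/knob.png",cv2.resize(im[b:b+120,a:a+120,::-1],(480,480)));print(u,v)
```

```text
[ 0.53533898 -0.31964689  0.22460627] [-0.71  0.54  1.46 -0.02  1.13 -2.27] 13.1
R (530.6, -320.5, 17.3, array([ 530.6, -320.4]), 995, np.float64(0.0664))
L (535.4, -171.1, 17.5, array([ 535.2, -171. ]), 1013, np.float64(0.0663))
mid (532.6, -246.6, 17.4, array([ 532.4, -246.3]), 1004, np.float64(0.0663))
knob (444.1, -243.5, 18.7, array([ 443.9, -243.4]), 1630, np.float64(0.0875))
rib 82 [ 449.53575008 -248.53890991] [-0.49879871  0.86671786] [1.76236344 5.28123852] -49.74921280047545
(array([0.0913, 0.078 , 0.0236]), np.float64(90.0), None)
408.890243902439 97.23170731707317
```

View pics/knob.png

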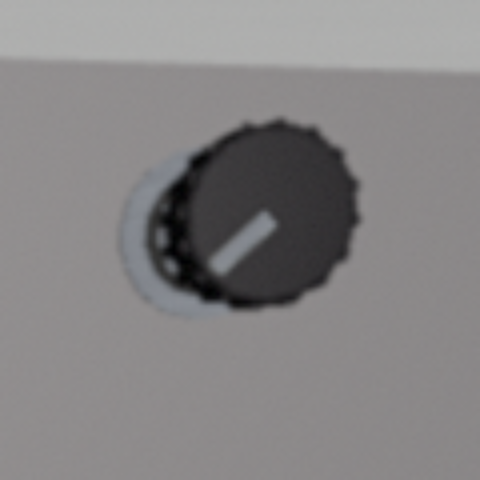

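Both vials are seated: their tops sit at 66 mm, like the middle one, and they are centred within about 1 mm. The crop shows the rib running from the knob axis (270,220) to (215,268), a world angle of about -50°, so screw_turn is about 0.85 to 1.0. Next I'll go to the knob.

arm_command(
  deltas=[0.5, 0.031, 0.026, 0, 0, 0.5, 0.03, 0.026, 0, 0, 0.6, 0.03, 0.026, 0, 0, 0.6, 0, 0, 0, 0.16, 0.6, 0, 0, 0, 0.16, 0.6, 0, 0, 0, 0.16, 0.6, 0, 0, 0, 0.16, 0.6, 0, 0, 0, 0.16, 0.6, 0, 0, 0, 0.16, 0.6, 0, 0, 0, 0.16, 0.6, 0, 0, 0, 0.16, 0.6, 0, 0, 0, 0.16],
)

```text
time: 14.65
position: [0.4409, -0.2388, 0.218]
tool_rot: [0.662, 0.75, -0.009, -0.003]
ft_force: [0.0, -0.4, 0.7]
grip_width: 0.0695
grip_force: 0.0
```

arm_command(
  deltas=[0.6, 0, 0, 0, 0.16, 0.6, 0, 0, 0.03, 0.16, 0.6, 0, 0, 0.03, 0, 0.6, 0, 0, 0, 0],
)

```text
time: 15.15
position: [0.4388, -0.2385, 0.1568]
tool_rot: [0.771, 0.637, -0.009, -0.004]
ft_force: [-0.6, -0.6, -0.0]
grip_width: 0.0699
grip_force: 0.0
```

Run:
```python
from h import *
o=shot("w7");print(o["position"],o["q"].round(2),o["tool_rot"].round(4))
P,im,K,T=cloud("w7");
for x,y in((.444,-.2425),):
    try: print("knob",disc(P,im,K,T,(x,y),.089,.028))
    except Exception as e: print("-")
print(deltas(o,[.444,-.2425,.076]))
```

```text
[ 0.43883343 -0.23852251  0.15682417] [-0.71  0.49  1.82 -0.02  0.84 -0.51] [ 0.771   0.6368 -0.0095 -0.0043]
knob (444.6, -241.2, 18.7, array([ 444.5, -240.9]), 2015, np.float64(0.0876))
(array([-0.0022,  0.0073,  0.0807]), np.float64(-10.9), None)
```

arm_command(
  deltas=[0.6, -0.002, 0.0065, 0.02, 0, 0.6, 0, 0, 0.03, 0, 0.6, 0, 0, 0.03, 0, 0.6, 0, 0, 0, 0, 0.6, 0, 0, 0, 0, -0.6, 0, 0, 0, 0, -0.6, 0, 0, 0, 0, -0.6, 0, 0, 0, 0, -0.6, 0, 0, 0, 0, -0.6, 0, 0, 0, 0, -0.6, 0, 0, 0, 0],
  newtons=15,
)

```text
time: 16.58
position: [0.4434, -0.2434, 0.0796]
tool_rot: [0.771, 0.637, -0.01, -0.003]
ft_force: [-5.3, -1.9, 3.4]
grip_width: 0.0357
grip_force: 15.0
```

arm_command(
  deltas=[-0.6, 0, -0.001, 0, -0.13, -0.6, 0, 0, 0, -0.16, -0.6, 0, 0, 0, -0.16, -0.6, 0, 0, 0, -0.16, -0.6, 0, 0, 0, -0.16, -0.6, 0, 0, 0, -0.16, -0.6, 0, 0, 0, -0.16, -0.6, 0, 0, 0, -0.16, -0.6, 0, 0, 0, 0],
)

```text
time: 17.7
position: [0.4449, -0.2428, 0.0794]
tool_rot: [0.254, 0.967, -0.006, -0.006]
ft_force: [2.0, 5.8, -1.7]
grip_width: 0.0354
grip_force: 15.0
```

arm_command(
  deltas=[0.3, 0, 0, 0, 0, 0.3, 0, 0, 0, 0, 0.3, 0, 0, 0, 0, 0.3, 0, 0, 0, 0, 0.3, 0, 0, -0.03, 0, 0.3, 0, 0, -0.05, 0, 0.3, 0, 0, 0, 0],
)

```text
time: 18.58
position: [0.4483, -0.2452, 0.1631]
tool_rot: [0.253, 0.967, -0.009, -0.001]
ft_force: [0.5, -0.4, -0.6]
grip_width: 0.0565
grip_force: 0.0
```

```bash
cat > knob.py <<'E'
import sys
from h import *
import cv2
n=sys.argv[1];zt=float(sys.argv[2])
o=shot(n);print(o["position"],o["q"].round(2),o["time"])
P,im,K,T=cloud(n);r=disc(P,im,K,T,(.444,-.242),zt,.028);print("knob",r)
print("centre z",np.nanmedian(P[(np.hypot(P[...,0]-.444,P[...,1]+.242)<.014)][:,2]))
m=(P[...,2]>zt-.008)&(im.min(-1)>105)&(np.hypot(P[...,0]-.444,P[...,1]+.242)<.018)
vu=np.argwhere(m);Q=np.array([onz(K,T,u,v,zt)[:2]*1000 for v,u in vu])
if len(Q)>5:
    d=Q.mean(0)-np.array(r[:2]);w,V=np.linalg.eigh(np.cov(Q.T));a=V[:,1]*np.sign(V[:,1]@d)
    print("rib",len(Q),np.rad2deg(np.arctan2(d[1],d[0])),np.rad2deg(np.arctan2(a[1],a[0])),np.sqrt(w))
p=K@(lambda c:np.array([c[0],-c[1],-c[2]]))((T@[.444,-.242,zt,1])[:3]);u,v=int(p[0]/p[2]),int(p[1]/p[2]);print(u,v)
cv2.imwrite(f"pics/{n}k.png",cv2.resize(im[max(v-70,0):v+70,max(u-70,0):u+70,::-1],(480,480)))
print(deltas(o,[.444,-.242,.07]))
E
python3 knob.py w8 .083
```

```text
[ 0.44826741 -0.2451954   0.16310807] [-0.71  0.49  1.79 -0.02  0.85 -1.75] 18.575
knob (443.1, -242.0, 18.7, array([ 442.8, -241.8]), 1898, np.float64(0.0826))
centre z 0.0827867670209888
rib 102 -7.478420236783015 -38.56054750140495 [ 4.10544896 23.93202173]
321 209
(array([0.0055, 0.0024, 0.0931]), np.float64(60.7), None)
```

View pics/w8k.png

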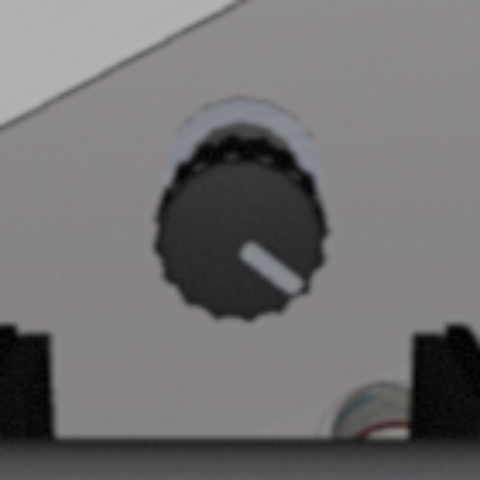

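The crop shows the knob lower than before: its top is now at 82.7 mm, down from 87.6, so it has dropped. The rib runs from (245,250) to (298,290), about +21° in the world frame, so screw_turn is about -0.38. I'll wind back the wrist and then grip.

arm_command(
  deltas=[0.3, 0, 0, 0, -0.16, 0.3, 0, 0, 0, -0.16, 0.3, 0, 0, 0, -0.16, 0.3, 0, 0, 0, -0.16, 0.3, 0, 0, 0, -0.16, 0.3, 0, 0, 0.02, 0, 0.3, 0, 0, 0, 0],
)

```text
time: 19.5
position: [0.4443, -0.2424, 0.1376]
tool_rot: [-0.144, 0.99, -0.002, -0.009]
ft_force: [-0.3, 0.1, -0.3]
grip_width: 0.0563
grip_force: 0.0
```

Run:
```python
from h import *
from rig import status
o=status.get_obs();print(o["position"],o["q"].round(2),o["tool_rot"]);print(deltas(o,[.444,-.242,.073]))
```

```text
[ 0.44428206 -0.24239894  0.13759621] [-0.71  0.53  1.82 -0.02  0.8  -2.55] [-0.14389838  0.98954492 -0.00232336 -0.00941845]
(array([-0.0011,  0.0006,  0.0646]), np.float64(106.5), None)
```

arm_command(
  deltas=[0.3, -0.001, 0.0006, 0.02, 0, 0.3, 0, 0, 0.025, 0, 0.3, 0, 0, 0.0196, 0, 0.3, 0, 0, 0, 0, -0.6, 0, 0, 0, 0, -0.6, 0, 0, 0, 0, -0.6, 0, 0, 0, 0, -0.6, 0, 0, 0, 0],
  newtons=15,
)

```text
time: 20.5
position: [0.4451, -0.2416, 0.0756]
tool_rot: [-0.144, 0.99, -0.003, -0.008]
ft_force: [0.1, 6.0, 2.2]
grip_width: 0.0358
grip_force: 15.0
```

arm_command(
  deltas=[-0.6, 0, 0, 0, 0.15, -0.6, 0, 0, 0.0002, 0.15, -0.6, 0, 0, 0.0002, 0.15, -0.6, 0, 0, 0.0001, 0.15, -0.6, 0, 0, 0.0002, 0.15, -0.6, 0, 0, 0.0001, 0.15, -0.6, 0, 0, 0.0002, 0.15, -0.6, 0, 0, 0.0001, 0.15, -0.6, 0, 0, 0.0002, 0.15, -0.6, 0, 0, 0.0001, 0.15, -0.6, 0, 0, 0.0002, 0.15, -0.6, 0, 0, 0.0001, 0.15],
)

```text
time: 22.0
position: [0.4439, -0.2435, 0.0738]
tool_rot: [0.687, 0.727, -0.01, -0.003]
ft_force: [-6.7, -1.7, 3.7]
grip_width: 0.0355
grip_force: 15.0
```

arm_command(
  deltas=[-0.6, 0, 0, 0.0002, 0.15, -0.6, 0, 0, 0.0001, 0.15, -0.6, 0, 0, 0.0002, 0.15, -0.6, 0, 0, 0.0001, 0.15, -0.6, 0, 0, 0.0002, 0.15, -0.6, 0, 0, 0.0001, 0.15, -0.6, 0, 0, 0.0002, 0.15, -0.6, 0, 0, 0.0001, 0.15, -0.6, 0, 0, 0.0002, 0.15, -0.6, 0, 0, 0.0001, 0.15, -0.6, 0, 0, 0, 0],
)

```text
time: 23.38
position: [0.4424, -0.2421, 0.072]
tool_rot: [0.998, 0.065, -0.01, 0.003]
ft_force: [-6.6, 0.2, 3.3]
grip_width: 0.0356
grip_force: 15.0
```

arm_command(
  deltas=[0.3, 0, 0, 0, 0, 0.3, 0, 0, 0, 0, 0.3, 0, 0, 0, 0, 0.3, 0, 0, 0, 0, 0.3, 0, 0, -0.03, 0, 0.3, 0, 0, -0.03, 0, 0.3, 0, 0, -0.03, -0.15, 0.3, 0, 0, 0, -0.15, 0.3, 0, 0, 0, -0.15, 0.3, 0, 0, 0, -0.15, 0.3, 0, 0, 0, -0.15, 0.3, 0, 0, 0, -0.15],
)

```text
time: 24.88
position: [0.4471, -0.2425, 0.162]
tool_rot: [0.869, 0.495, -0.009, 0.002]
ft_force: [0.4, -1.0, 0.5]
grip_width: 0.0569
grip_force: 0.0
```

arm_command(
  deltas=[0.3, 0, 0, 0, -0.15, 0.3, 0, 0, 0, -0.15, 0.3, 0, 0, 0, -0.15, 0.3, 0, 0, 0, -0.15, 0.3, 0, 0, 0, -0.15, 0.3, 0, 0, 0, -0.15, 0.3, 0, 0, 0, -0.15, 0.3, 0, 0, 0, -0.15, 0.3, 0, 0, 0, -0.15, 0.3, 0, 0, 0, -0.15, 0.3, 0, 0, 0, -0.15, 0.3, 0, 0, 0, -0.15],
)

```text
time: 26.38
position: [0.4471, -0.2425, 0.162]
tool_rot: [0.152, 0.988, -0.007, -0.006]
ft_force: [1.0, 0.3, 0.5]
grip_width: 0.0568
grip_force: 0.0
```

arm_command(
  deltas=[0.3, 0, 0, 0, -0.15, 0.3, 0, 0, 0, -0.15, 0.3, 0, 0, 0, -0.15, 0.3, 0, 0, 0, -0.15, 0.3, 0, 0, 0, 0, 0.3, 0, 0, 0, 0],
)

```text
time: 27.12
position: [0.447, -0.2425, 0.162]
tool_rot: [-0.143, 0.99, -0.005, -0.007]
ft_force: [0.7, -0.4, 0.1]
grip_width: 0.0565
grip_force: 0.0
```

```bash
python3 knob.py w9 .0797
```

```text
[ 0.44703143 -0.24251319  0.16200178] [-0.71  0.49  1.8  -0.02  0.86 -2.55] 27.125
knob (442.6, -242.8, 18.9, array([ 442.6, -242.9]), 1863, np.float64(0.0795))
centre z 0.07965490118045027
rib 102 -166.54495378118622 -157.98665937574307 [2.67206315 4.19453205]
321 214
(array([0.0013, 0.002 , 0.092 ]), np.float64(106.5), None)
```

View pics/w9k.png

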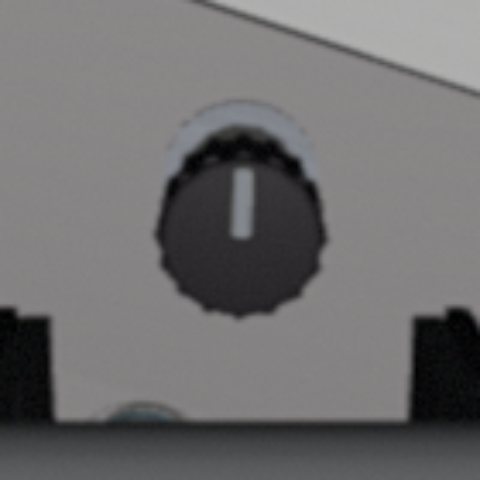

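The crop shows the rib now pointing straight up in the image, from (240,238) to (243,170), about -165° in the world frame. That makes screw_turn about 2.86, and the knob top has sunk to 79.6 mm as the thread predicts. A second turn of 3.35 rad follows.

arm_command(
  deltas=[0.3, 0.0013, 0.001, 0.03, 0, 0.3, 0, 0, 0.03, 0, 0.3, 0, 0, 0.03, 0, 0.3, 0, 0, 0.003, 0, 0.3, 0, 0, 0, 0, -0.6, 0, 0, 0, 0, -0.6, 0, 0, 0, 0, -0.6, 0, 0, 0, 0, -0.6, 0, 0, 0, 0],
  newtons=15,
)

```text
time: 28.3
position: [0.4439, -0.2419, 0.0694]
tool_rot: [-0.144, 0.99, -0.004, -0.008]
ft_force: [0.0, 4.6, 5.1]
grip_width: 0.0354
grip_force: 15.0
```

arm_command(
  deltas=[-0.6, 0, 0, 0, 0.15, -0.6, 0, 0, 0.0002, 0.15, -0.6, 0, 0, 0.0002, 0.15, -0.6, 0, 0, 0.0001, 0.15, -0.6, 0, 0, 0.0002, 0.15, -0.6, 0, 0, 0.0001, 0.15, -0.6, 0, 0, 0.0002, 0.15, -0.6, 0, 0, 0.0001, 0.15, -0.6, 0, 0, 0.0002, 0.15, -0.6, 0, 0, 0.0001, 0.15, -0.6, 0, 0, 0.0002, 0.15, -0.6, 0, 0, 0.0001, 0.15],
)

```text
time: 29.8
position: [0.4436, -0.2424, 0.0674]
tool_rot: [0.687, 0.726, -0.009, -0.002]
ft_force: [-1.2, 2.5, -0.4]
grip_width: 0.0356
grip_force: 15.0
```

arm_command(
  deltas=[-0.6, 0, 0, 0.0002, 0.15, -0.6, 0, 0, 0.0001, 0.15, -0.6, 0, 0, 0.0002, 0.15, -0.6, 0, 0, 0.0001, 0.15, -0.6, 0, 0, 0.0002, 0.15, -0.6, 0, 0, 0.0001, 0.15, -0.6, 0, 0, 0.0002, 0.15, -0.6, 0, 0, 0.0001, 0.15, -0.6, 0, 0, 0.0002, 0.15, -0.6, 0, 0, 0.0002, 0.15, -0.6, 0, 0, 0.0001, 0.05, -0.6, 0, 0, 0, 0],
)

```text
time: 31.3
position: [0.4432, -0.242, 0.0658]
tool_rot: [0.999, 0.041, -0.008, 0.004]
ft_force: [-1.3, 3.0, 4.6]
grip_width: 0.0356
grip_force: 15.0
```

arm_command(
  deltas=[-0.6, 0, 0, 0, 0, -0.6, 0, 0, 0, 0, -0.6, 0, 0, 0, 0],
)

```text
time: 31.68
position: [0.4432, -0.2421, 0.0657]
tool_rot: [0.999, 0.041, -0.008, 0.004]
ft_force: [-2.0, 4.3, 5.7]
grip_width: 0.0356
grip_force: 15.0
```

Run:
```python
from h import *
o=shot("s2","side");print(o["position"],o["q"].round(2),o["grip_force"],o["joint_velocities"].round(3))
o=shot("w10");P,im,K,T=cloud("w10")
for n,a in(("R",(.531,-.32)),("L",(.535,-.17)),("mid",(.532,-.245))):
    try: print(n,disc(P,im,K,T,a,.068,.028))
    except Exception: print(n,"hidden")
m=np.hypot(P[...,0]-.444,P[...,1]+.242)<.012;print("knob top z",np.nanpercentile(P[m][:,2],[10,50,90]) if m.any() else "hidden")
P,im,K,T=cloud("s2")
for n,a,z in(("R",(.531,-.32),.068),("L",(.535,-.17),.068),("mid",(.532,-.245),.068)):
    try: print("side",n,disc(P,im,K,T,a,z,.028))
    except Exception: print(n,"hidden")
```

```text
[ 0.44320207 -0.24206585  0.06574856] [-0.71  0.66  1.86 -0.03  0.62  0.8 ] 15.022523689549416 [-0.002  0.001 -0.001 -0.    -0.001 -0.   ]
R (531.8, -318.0, 17.6, array([ 532.2, -318.4]), 5625, np.float64(0.0665))
L (535.6, -171.6, 17.6, array([ 536.6, -171.2]), 6366, np.float64(0.0664))
mid (533.4, -245.3, 16.9, array([ 533.9, -245.3]), 5868, np.float64(0.0664))
knob top z [0.07501929 0.07583609 0.07783512]
side R (530.6, -326.6, 19.9, array([ 530.9, -326.1]), 73, np.float64(0.0674))
side L (533.9, -175.8, 20.6, array([ 535.1, -173.8]), 49, np.float64(0.0678))
side mid (533.5, -250.9, 21.0, array([ 532.6, -249.9]), 62, np.float64(0.0677))
```

View pics/w10.png

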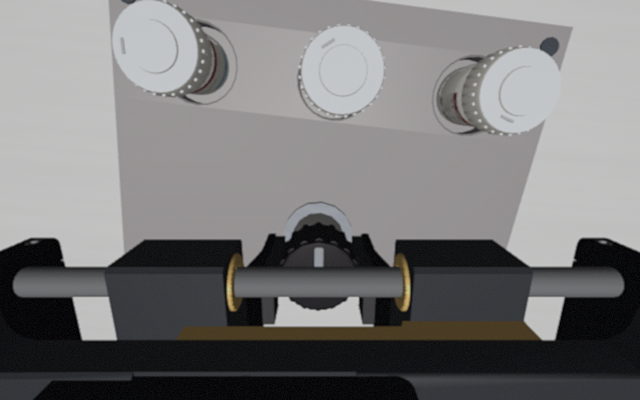

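All three vials stand upright in the far wells at (160,45), (342,70) and (510,90). The knob is gripped at (318,275) with its rib pointing toward the wells, about 2π, and its top is down to 75.8 mm, so it has sunk about 12 mm. I'm handing it in.

```bash
python3 -c "
from rig import order
print(order.hand_in())"
```

```text
the job is handed in; nothing more can be done
None
```

The job is handed in (the judge returned no verdict): by my last measurements both loose vials stand in the outer wells, the screw dropped into its thread and was turned forward to about 6.2 rad (about 12 mm sunk), and the fingers hold the knob at 15 N, at about 32 s of the 72 s limit.

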